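# Swing the drip arm off the mug and serve it

### The job

Brewing is over: push the drip stand's swing arm off the mug, round towards the right, until it drops fully home into its parking seat, which you have to feel for as it is hidden under the cap; do not force the arm against the seat. Then take the mug off the stand and set it down upright in the middle of the cork coaster, without dropping it. Leave the spice jar, salt shaker, lemon, tea box and pepper mill where they are.

Things in the scene. Friction and masses are not known exactly. Their poses are not given: they have to be found in the camera images.
- stand: Drip coffee stand of steel, fixed to the counter: a 12 mm thick plate with an upright post 185 mm tall. Origin on the counter under the post's axis, z up. From the post the plate runs 256 mm along the stand's own -x; its far end is a disc 132 mm across, on which the mug stands.
- swivel (a joint): Swing of the arm about the post, rad. At 0 it points along the stand's -x, dripper over the mug's place; grows counter-clockwise seen from above, as the arm is pushed towards the robot's right. Starts within 0.1 of 0; stiff (0.22 N m, about 2 N at mid bar), stays where left. The hidden parking seat is at 1.4 to 1.8, different each time; there a solid wall stops it, so the push force jumps.
- drip_arm (a joint): Height of the swing arm along the post, m: about 0 while a lug under its cap rides on a hidden rim, -0.010 once the lug has fallen into the gap of the parking seat by the arm's weight (0.6 kg). A hard sideways push can keep it from falling until the push is let off. Once down the arm has about 0.1 rad of play and cannot turn back.
- bar_mid (a point): Middle of the arm's bare square bar (16 x 16 mm, centre line 166 mm above the counter, 10 mm less when parked), 105 mm from the post's axis; moves with it. Its x axis runs along the bar to the post, -y the way the arm has to go, +y the side to push from. The bar is bare from 60 to 140 mm from the axis; inwards is the round cap (116 mm across, top 182 mm up), outwards the dripper.
- dripper_outlet (a point): Centre of the lower end of the white ceramic dripper cone that the arm carries, 190 mm from the post's axis, 126 mm above the counter before parking. The cone is 108 mm across at its rim, whose top is 204 mm above the counter.
- mug: White mug with leaf pattern, 95 mm tall, 92 mm across without its handle, about 0.27 kg. Origin at the underside, z up; the round wall's axis lies 17 mm from the origin along the mug's own +y; the handle is at its -y side.
- mug_base (a point): Centre of the mug's round underside, in the mug's frame.
- mug_handle (a point): Middle of the mug's handle, 62 mm above the mug's underside and 65 mm from its round axis. The handle lies in the plane through the axis, is up to 30 mm thick (along the mug's x), stands 34 mm out from the wall and spans 10 to 86 mm in height; it can be pinched across the mug's x from above.
- coaster: Flat round cork coaster, 124 mm across, 6 mm thick, fixed. Origin at the centre of its underside on the counter.
- spice_jar: Bystander: spice jar with a dark cap, 41 mm across, 105 mm tall; the dripper passes over it. Origin at the underside.
- salt_shaker: Bystander: salt shaker, 44 mm across, 90 mm tall. Origin at the underside.
- lemon: Bystander: lemon, 83 x 58 x 58 mm. Origin at its underside.
- tea_box: Bystander: tea box, 58 x 122 x 68 mm. Origin at the underside.
- pepper_mill: Bystander: wooden pepper mill, 58 mm across, 170 mm tall, behind the stand. Origin at the underside.
Not all that is in view belongs to the job. Of the things shaped like the coaster, the cork one is meant.

How it is judged:
By the outcome, as a careful person would: the job done as asked, in the order asked, and still so for the second after the job is handed in, with the robot touching nothing.
It also fails if it takes over 58 s, if anything falls off the work surface, if the arm or the gripper's body presses on something with over 40 N, if the wrist force passes 120 N, or if a joint passes its speed limit or range.

### The arm

A 7-joint arm with a two-finger parallel gripper is mounted at the origin on a cart in front of the work surface, level with it; the furniture and walls round the work are solid. World frame = base frame: x ahead of the robot, y to its left, z up, the work surface at z = 0. Lengths are in mm, angles in rad, forces in N, time in s.
With the tool pointing down it reaches from about 400 to 875 mm from the base axis. Payload 4.4 kg.
Tool frame: the origin (TCP) lies at the very end of the fingers, on their centre line; the grasp point (between the pads) lies 19 mm behind it (grasp_offset is the distance from the TCP to the grasp point, in mm); z points along the fingers, y is the line along which they close (so a half turn about z gives the same grasp; the last joint's range is limited). The gripper opens to 85 mm and grips with 20 to 120 N. Pads are 22 mm wide; open, the fingers measure 114 mm over their backs; the gripper's body (76 mm by 85 mm) begins 54 mm behind the grasp point. The pads swing forward as they close: fully open they stand 13 mm farther back than shut.
Start: joints at [-1.268, 0.628, 0.038, 1.517, -0.027, 0.996, -0.02], TCP at [234.3, 606.318, 231.313] pointing down, gripper open.
Joint ranges: [-3.06, 3.06], [-0.37, 2.12], [-1.25, 1.32], [0.18, 2.47], [-1.1, 4.24], [0.23, 1.98], [-2.94, 2.94]. Speed limits (rad/s): [2.57, 2.57, 3.14, 3.14, 3.14, 3.14, 3.14].

### API

Orientations are given as a rotation vector (axis times angle).
In Python, from cell import state, camera, finish_job, grasp_offset gives the robot as it stands.
- The arm moves only by the shell command python3 -m creep 'ROWS' [FORCE]. ROWS is JSON, one flat list of numbers, 7 for each row, row after row: the shift along the tool's x, y, z in m, then the turn, a rotation vector about the tool's x, y, z in rad, then the finger opening in m, from 0 to 0.0854. A call has 1 to 12 rows; each row shifts and turns the commanded pose from where the row before left it, along the tool's axes as they then stand; what a row does not reach is not made up. A row lasts 1/12 s, in which the tool goes at most 41.7 mm and 7.16 degrees, less where a joint would pass 70% of its speed; a pose out of reach is approached as far as the arm can. A call is refused whole if a number of a shift passes 0.0417 or a number of a turn 0.125, either way. A call with a gripper value outside its range is refused whole. The fingers move at their own pace and stop on an object; FORCE is the grip in N (left out, the last holds). Time passes only in rows, so rows that do not move let the fingers close. It gives the time, the measured TCP pose, the force, the opening and the grip force at its end, in the units of the state.
- state(): the state, without advancing time (a new reading comes with each control period).
- camera(name): name is "side" or "top" or "wrist"; returns a dict with "image" (480x640x3 uint8, red, green, blue), "depth" (480x640 float32, mm along the optical axis (not along the pixel's ray), 0 where there is no reading), "fx", "fy", "cx", "cy" (pixels), "pose" (4x4, takes a point from camera to world coordinates). Camera axes: x right, y down, z forward; pixel columns grow to the right and rows downward; lengths in mm; the calibration is good to about 2 mm. A picture is of the moment at which its call begins.
- finish_job(): hands the job in; it is judged then, once.
The state is a dict: "t": time; "q": joint angles; "qvel": joint speeds; "tau": joint torques, N m; "tool_pos": TCP position; "ee_rot": TCP orientation; "ft_force": force on the tool from outside, world axes, zero at the start; "moment": the same for the moment, N m; "finger_gap": finger opening in mm; "finger_force": force on a finger pad.
Only numpy, scipy, OpenCV 4.12 (cv2) and the standard library are available. Lean on these libraries where they do the work, as an engineer would, in place of code of your own. Each camera call takes 0.05 s, during which the arm holds its last target. There are 200 camera calls.

## Working session

There is one attempt and no reset: what is moved stays moved. The work goes in short steps, Python scripts to look and compute and a shell command to move; the robot and the scene stay as the last step left them, time stands still between calls to the robot, and variables do not carry over. Pictures are saved under pics/ and viewed, at most 12 in all, crops included, and the job is handed in when it is done.

```bash
mkdir -p pics; ls; python3 - <<'E'
from cell import *
import cv2,numpy as np
s=state();print({k:np.round(v,3) for k,v in s.items()},grasp_offset)
a=[]
for n in ("side","top"):
    c=camera(n);np.savez(f'pics/{n}0.npz',**c);cv2.imwrite(f'pics/{n}0.png',c["image"][:,:,::-1]);print(n,c["fx"],c["fy"],c["cx"],c["cy"],np.round(c["pose"],3).tolist())
E
```

```text
pics
{'t': np.float64(0.0), 'q': array([-1.268,  0.629,  0.038,  1.518, -0.027,  0.996, -0.02 ]), 'qvel': array([-0.001,  0.003, -0.001, -0.001, -0.001, -0.001, -0.002]), 'tau': array([-0.0000e+00, -5.6340e+01,  1.2260e+00, -1.9345e+01,  1.1000e-02,
        1.0000e-02,  0.0000e+00]), 'tool_pos': array([234.048, 605.711, 230.38 ]), 'ee_rot': array([-5.760e-01, -3.088e+00,  3.000e-03]), 'ft_force': array([-0.629,  0.087,  0.835]), 'moment': array([-0.072,  0.069,  0.048]), 'finger_force': np.float64(0.0), 'finger_gap': np.float64(85.336)} 18.700000000000003
side 586.1522676115518 586.1522676115518 315.5849957614746 237.6429669169862 [[0.34, -0.57, 0.748, -591.992], [-0.94, -0.205, 0.272, -381.376], [-0.001, -0.795, -0.606, 1097.173], [0.0, 0.0, 0.0, 1.0]]
top 593.4697302855311 593.4697302855311 330.1782174178204 237.05405009850324 [[-0.286, -0.752, 0.594, -465.5], [-0.958, 0.223, -0.178, 387.69], [0.001, -0.62, -0.784, 1542.168], [0.0, 0.0, 0.0, 1.0]]
```

View pics/top0.png

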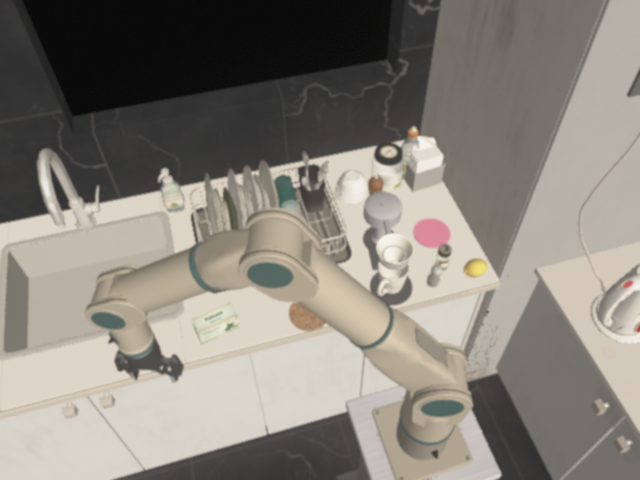

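View pics/side0.png

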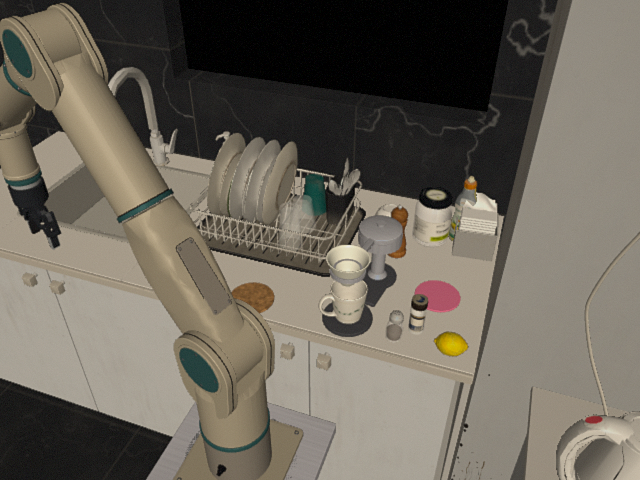

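The top picture shows the cork coaster (308,314), a pink disc decoy (432,233), the stand mug (390,285) and another white cup (352,185). In the side picture the cork is at (253,297), pink (437,296), mug (345,300), handle (326,305), jar (417,312), salt (396,323), lemon (451,344) and cap (381,233). I choose the cork one and the mug on the stand's disc. Now a close crop and measurements.

```bash
cat > h.py <<'E'
import numpy as np,cv2
def load(n): return dict(np.load(f'pics/{n}.npz'))
def cloud(c):
    v,u=np.mgrid[0:480,0:640];d=c["depth"]
    P=np.stack([(u-c["cx"])/c["fx"]*d,(v-c["cy"])/c["fy"]*d,d,np.ones_like(d)],-1)@c["pose"].T
    P=P[...,:3].copy();P[d<=0]=np.nan;return P
def onplane(c,u,v,z):
    r=c["pose"][:3,:3]@np.array([(u-c["cx"])/c["fx"],(v-c["cy"])/c["fy"],1]);o=c["pose"][:3,3]
    return o+r*(z-o[2])/r[2]
def circ(xy):
    A=np.c_[2*xy,np.ones(len(xy))];s=np.linalg.lstsq(A,(xy**2).sum(1),rcond=None)[0]
    return np.r_[s[:2],np.sqrt(s[2]+s[0]**2+s[1]**2)]
E
python3 - <<'E'
from h import *
np.set_printoptions(precision=1,suppress=True)
for n,roi in (("side",(210,205,270,150)),("top",(285,170,205,150))):
    c=load(n+"0");P=cloud(c);x,y,w,h=roi
    M=np.zeros((480,640),bool);M[y:y+h,x:x+w]=1
    hsv=cv2.cvtColor(c["image"],cv2.COLOR_RGB2HSV);H,S,V=[hsv[...,i].astype(int) for i in range(3)]
    Z=P[...,2]
    def big(m):
        k,l,st,ce=cv2.connectedComponentsWithStats(m.astype(np.uint8));i=1+np.argmax(st[1:,4]);return l==i
    cork=big(M&(H>5)&(H<20)&(S>90)&(Z<20)&(Z>-10))
    pink=M&((H>160)|(H<4))&(S>80)
    lem=M&(H>20)&(H<35)&(S>150)
    for nm,m,z in (("cork",cork,6),("lemon",lem,30)):
        co=max(cv2.findContours(m.astype(np.uint8),0,1)[0],key=cv2.contourArea)[:,0]
        q=np.array([onplane(c,u,v,z) for u,v in co])[:,:2]
        print(n,nm,m.sum(),"circ",circ(q),"z",np.nanmedian(Z[m]),"mean",np.nanmean(P[m],0))
    def zs(nm,lo,hi,extra=True):
        m=M&(Z>lo)&(Z<hi)&extra
        p=P[m]; print(n,nm,m.sum(),np.nanmean(p,0),np.nanmin(p,0),np.nanmax(p,0))
        return m
    cap=zs("cap",176,190,(S<40))
    if cap.sum():
        m=big(cap);p=P[m];print(" cap comp",m.sum(),p.mean(0),p.min(0),p.max(0))
    dr=zs("rim",196,212)
    m=big(dr);p=P[m];print(" rim comp",p.mean(0),p.min(0),p.max(0),np.argwhere(m).mean(0))
    di=zs("disc",6,20,(V<110)&(S<80))
    p=P[di];print(" disc",np.nanmean(p,0))
    im=c["image"][y:y+h,x:x+w,::-1]
    cv2.imwrite(f'pics/{n}crop.png',cv2.resize(im,None,fx=2.9,fy=2.9,interpolation=cv2.INTER_CUBIC))
E
```

```text
side cork 830 circ [452.5 176.2  53.5] z 6.8912742281798955 mean [453.7 174.9   6.8]
side lemon 651 circ [ 437.2 -356.    36.3] z 44.63602951406733 mean [ 478.4 -344.2   44.3]
side cap 754 [ 635.6 -115.4  181.2] [ 415.5 -170.5  176. ] [701.8 -52.8 189.8]
 cap comp 731 [ 639.2 -116.1  181.3] [ 591.2 -170.5  176.1] [701.8 -58.9 189.8]
side rim 355 [468.9 -79.8 201.6] [ 407.2 -133.8  196. ] [640.  -29.  208.6]
 rim comp [468.4 -79.7 201.6] [ 407.2 -133.8  196. ] [516.5 -29.  208.6] [256.6 348.1]
side disc 2864 [597.2  28.4  10.9] [ 392.4 -294.6    6. ] [943.2 458.   20. ]
 disc [597.2  28.4  10.9]
top cork 271 circ [443.5 199.   33.4] z 3.8214645568564265 mean [445.2 206.6   3.6]Traceback (most recent call last):
  File "<stdin>", line 14, in <module>
ValueError: max() iterable argument is empty
```

View pics/sidecrop.png

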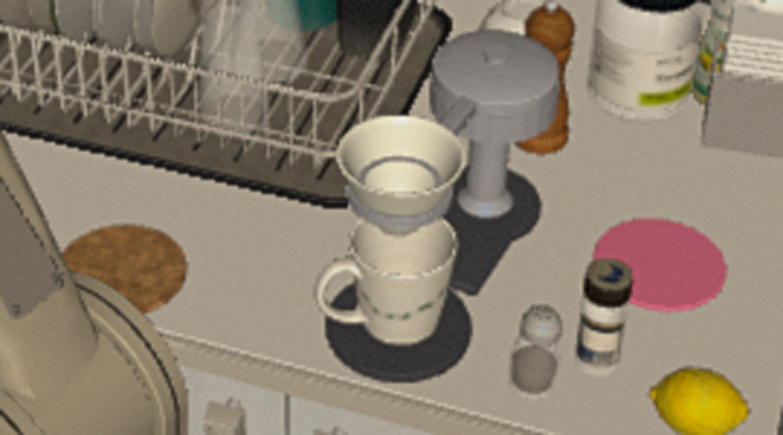

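The crop confirms the mug on the black disc with its handle at (335,295 crop), pointing to the robot's left and front, and the brown cork one at the left. Next I get the approach numbers.

```bash
cat >> h.py <<'E'
from scipy.spatial.transform import Rotation as R
def tool(s): return np.array(s["tool_pos"]),R.from_rotvec(s["ee_rot"])
def to_tool(s,target):
    "shift to target in tool axes (mm), yaw of tool y"
    p,r=tool(s);return r.inv().apply(np.array(target)-p)
def yaw(s): r=tool(s)[1].as_matrix();return np.degrees(np.arctan2(r[1,1],r[0,1]))
E
python3 - <<'E'
from h import *
from cell import state
np.set_printoptions(precision=1,suppress=True)
s=state()
c=load("side0");P=cloud(c);Z=P[...,2]
# cap: outer contour of top face
M=np.zeros((480,640),bool);M[205:270,340:410]=1
m=(M&(Z>177)&(Z<187)&(P[...,0]>570)).astype(np.uint8)
k,l,st,_=cv2.connectedComponentsWithStats(m);m=(l==1+np.argmax(st[1:,4])).astype(np.uint8)
co=cv2.convexHull(max(cv2.findContours(m,0,1)[0],key=len))[:,0]
q=np.array([onplane(c,u,v,182) for u,v in co])[:,:2];cap=circ(q);print("cap",cap)
M[:]=0;M[235:290,315:375]=1
m=(M&(Z>197)&(Z<209)&(P[...,0]<560)).astype(np.uint8)
co=cv2.convexHull(np.argwhere(m)[:,::-1].astype(np.int32))[:,0]
q=np.array([onplane(c,u,v,202) for u,v in co])[:,:2];rim=circ(q);print("rim",rim)
u=(rim-cap)[:2];d=np.hypot(*u);u/=d;n=np.array([-u[1]*-1,-u[0]]);print("d",d,"u",u,"n",n,"ydir",np.degrees(np.arctan2(n[1],n[0])),"yaw",yaw(s))
t=cap[:2]+103*u+45*n;print("start",t)
r=tool(s)[1]*R.from_rotvec([0,0,-np.radians(np.degrees(np.arctan2(n[1],n[0]))-yaw(s))])
print("shift after turn",r.inv().apply(np.r_[t,300]-tool(s)[0]))
E
```

```text
cap [ 638.1 -115.9   54.5]
rim [460.7 -81.2  54.4]
d 180.69166949623948 u [-1.   0.2] n [0.2 1. ] ydir 78.94031017809712 yaw 68.8698447404007
start [545.6 -52. ]
shift after turn [-431.9 -585.9  -68.6]
```

```bash
python3 -m creep '[0,0,-0.03,0,0,-0.088,0, 0,0,-0.03,0,0,-0.088,0, -0.024,-0.0326,0,0,0,0,0, -0.024,-0.0326,0,0,0,0,0, -0.024,-0.0326,0,0,0,0,0, -0.024,-0.0326,0,0,0,0,0, -0.024,-0.0326,0,0,0,0,0, -0.024,-0.0326,0,0,0,0,0, -0.024,-0.0326,0,0,0,0,0, -0.024,-0.0326,0,0,0,0,0, -0.024,-0.0326,0,0,0,0,0]' 40
python3 -m creep '[-0.024,-0.0326,0,0,0,0,0, -0.024,-0.0326,0,0,0,0,0, -0.024,-0.0326,0,0,0,0,0, -0.024,-0.0326,0,0,0,0,0, -0.024,-0.0326,0,0,0,0,0, -0.024,-0.0326,0,0,0,0,0, -0.024,-0.0326,0,0,0,0,0, -0.024,-0.0326,0,0,0,0,0, 0,0,0,0,0,0,0]'
python3 - <<'E'
from h import *
from cell import *
np.set_printoptions(precision=1,suppress=True)
s=state();print(s["tool_pos"],yaw(s),s["q"],to_tool(s,[548,-52,290]),to_tool(s,[548,-52,154]))
c=camera("wrist");np.savez('pics/w1.npz',**c);cv2.imwrite('pics/w1.png',c["image"][:,:,::-1])
c=camera("top");np.savez('pics/top1.npz',**c);c=camera("side");np.savez('pics/side1.npz',**c)
E
```

```text
t: 1.02
tool_pos: [390.3, 274.9, 291.2]
ee_rot: [-0.302, -3.127, 0.0]
ft_force: [0.6, 0.4, -0.6]
finger_gap: -0.3
finger_force: 0.0
t: 1.77
tool_pos: [530.9, -25.8, 291.2]
ee_rot: [0.321, 3.122, -0.009]
ft_force: [1.0, -0.1, -0.5]
finger_gap: 0.2
finger_force: 0.0
[530.9 -25.8 291.2] 78.26157869171685 [-0.1  0.4  0.2  1.8 -0.1  1.   1.4] [-22.  -22.2   1.4] [-21.5 -21.4 137.4]
```

View pics/w1.png

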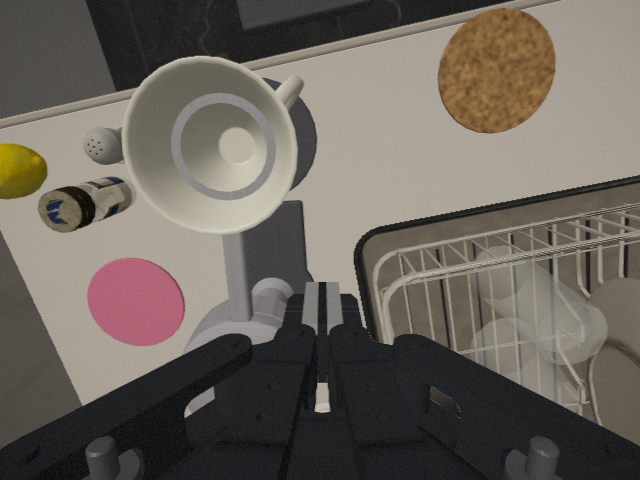

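The wrist picture shows the dripper rim (210,145), the bar running from (235,235) to (245,325), the cap at (240,370), the handle (290,92) and the whole cork coaster (497,70). I measure from this view.

```bash
python3 - <<'E'
from h import *
np.set_printoptions(precision=1,suppress=True)
from cell import state
s=state()
for n,roi in (("w1",(420,0,160,145)),("side1",(200,260,90,60)),("top1",(270,280,60,60))):
    c=load(n);P=cloud(c);Z=P[...,2];hsv=cv2.cvtColor(c["image"],cv2.COLOR_RGB2HSV);H,S,V=[hsv[...,i].astype(int) for i in range(3)]
    x,y,w,h=roi;M=np.zeros((480,640),np.uint8);M[y:y+h,x:x+w]=1
    m=cv2.morphologyEx(((M>0)&(H>5)&(H<22)&(S>80)).astype(np.uint8),cv2.MORPH_CLOSE,np.ones((5,5)))
    co=cv2.findContours(m,0,1)[0]
    if not co: print(n,"no cork");continue
    co=max(co,key=cv2.contourArea)[:,0]
    q=np.array([onplane(c,u,v,6) for u,v in cv2.convexHull(co)[:,0]])[:,:2];mm=cv2.erode(m,np.ones((5,5)))>0
    print(n,"cork",circ(q),"z",np.nanmedian(Z[mm]))
c=load("w1");P=cloud(c);Z=P[...,2]
m=np.isfinite(Z)&(Z>195)&(Z<212);m[300:]=0
pts=np.argwhere(m)[:,::-1].astype(np.int32);h=cv2.convexHull(pts)[:,0]
q=np.array([onplane(c,u,v,203) for u,v in h])[:,:2];rim=circ(q);print("rim",rim,np.nanmax(Z[:300]))
# bar top
m=np.isfinite(Z)&(Z>166)&(Z<180);m[:232]=0;m[325:]=0;m[:,:215]=0;m[:,270:]=0
p=P[m];print("bar n",m.sum(),p.mean(0),np.linalg.svd(p[:,:2]-p[:,:2].mean(0),full_matrices=False)[2][0],p.min(0),p.max(0))
e=np.linalg.svd(p[:,:2]-p[:,:2].mean(0),full_matrices=False)[2]
print("width",np.ptp(np.percentile((p[:,:2]-p[:,:2].mean(0))@e[1],[2,98])))
# handle: points 60<z<110 near (280-305, 70-115)
b=(slice(68,118),slice(275,308));pp=P[b].reshape(-1,3);pp=pp[(pp[:,2]>60)&(pp[:,2]<115)];print("handle",len(pp),pp.mean(0),pp.min(0),pp.max(0))
E
```

```text
w1 cork [444.5 180.   61.3] z 5.655763913014823
side1 cork [444.9 171.8  55.7] z 7.002600962928682
top1 cork [440.8 182.3  57.9] z 3.9971950864494374
rim [460.9 -81.6  53.4] 312.23081874580834
bar n 2225 [560.  -97.9 172.8] [ 1.  -0.2] [ 520.4 -127.2  166. ] [599.8 -83.1 175.7]
width 29.42581539442228
handle 440 [423.1 -33.6  90.9] [411.9 -45.4  60.1] [436.3 -21.5  99.3]
```

```bash
python3 -m creep '[-0.015,-0.0085,0,0,0,-0.037,0, -0.014,-0.008,0,0,0,0,0, 0,0,0.034,0,0,0,0, 0,0,0.034,0,0,0,0, 0,0,0.034,0,0,0,0, 0,0,0.034,0,0,0,0, 0,0,0,0,0,0,0]'
python3 - <<'E'
from h import *
from cell import *
np.set_printoptions(precision=2,suppress=True)
s=state();post=np.array([647,-113,154]);print(s["tool_pos"],yaw(s),-to_tool(s,post),s["ft_force"])
E
```

```text
t: 2.5
tool_pos: [549.1, -34.2, 149.6]
ee_rot: [-0.238, -3.12, -0.001]
ft_force: [-0.7, 0.3, -0.1]
finger_gap: 0.3
finger_force: 0.0
[549.06 -34.18 149.64] 81.27430954810107 [108.7   63.05   5.72] [-0.71  0.31 -0.05]
```

```bash
python3 -m creep '[-0.004,-0.015,0,0,0,0,0, -0.004,-0.015,0,0,0,0,0, 0,-0.004,0,0,0,0,0, 0,-0.003,0,0,0,0,0]'
python3 -m creep '[0,-0.003,0,0,0,0,0, 0,-0.003,0,0,0,0,0]'
python3 -m creep '[0,-0.003,0,0,0,0,0, 0,0,0,0,0,0,0]'
python3 - <<'E'
from h import *
from cell import *
np.set_printoptions(precision=2,suppress=True)
s=state();post=np.array([647,-113,154]);print(-to_tool(s,post),s["ft_force"])
E
```

```text
t: 2.83
tool_pos: [556.9, -74.6, 156.8]
ee_rot: [0.244, 3.13, 0.001]
ft_force: [-0.1, 0.9, 0.9]
finger_gap: -0.3
finger_force: 0.0
t: 3.0
tool_pos: [555.8, -78.2, 156.3]
ee_rot: [0.241, 3.131, 0.004]
ft_force: [-0.4, 4.4, 3.4]
finger_gap: 0.0
finger_force: 2.8
t: 3.17
tool_pos: [555.1, -81.8, 156.0]
ee_rot: [0.242, 3.132, 0.003]
ft_force: [0.4, 2.8, 2.0]
finger_gap: 0.1
finger_force: 1.3
[95.59 16.74 -1.95] [0.42 2.76 2.  ]
```

```bash
python3 -m creep '[0.001,-0.0058,0.0005,0,0,-0.06,0, 0.001,-0.0058,0.0005,0,0,-0.06,0, 0.001,-0.0058,0.0005,0,0,-0.06,0, 0.001,-0.0058,0.0005,0,0,-0.06,0, 0.001,-0.0058,0.0005,0,0,-0.06,0, 0.001,-0.0058,0.0005,0,0,-0.06,0]'
python3 -m creep '[0.001,-0.0058,0,0,0,-0.06,0, 0.001,-0.0058,0,0,0,-0.06,0, 0.001,-0.0058,0,0,0,-0.06,0, 0.001,-0.0058,0,0,0,-0.06,0, 0.001,-0.0058,0,0,0,-0.06,0, 0.001,-0.0058,0,0,0,-0.06,0]'
python3 - <<'E'
from h import *
from cell import *
np.set_printoptions(precision=2,suppress=True)
s=state();post=np.array([647,-113,154]);print(-to_tool(s,post),s["ft_force"],yaw(s),s["q"])
c=camera("side");cv2.imwrite('pics/s2.png',c["image"][:,:,::-1])
E
```

```text
t: 3.67
tool_pos: [549.2, -114.8, 153.1]
ee_rot: [-0.33, 3.123, 0.006]
ft_force: [-0.7, 7.2, 5.3]
finger_gap: 0.2
finger_force: 3.3
t: 4.17
tool_pos: [555.1, -149.6, 152.8]
ee_rot: [-0.883, 3.015, 0.006]
ft_force: [-1.2, 7.3, 5.3]
finger_gap: -0.2
finger_force: 3.4
[97.1  18.77  1.12] [-1.25  7.33  5.27] 122.65670184673219 [ 0.28  0.62 -0.1   1.81  0.09  0.72  2.28]
```

View pics/s2.png

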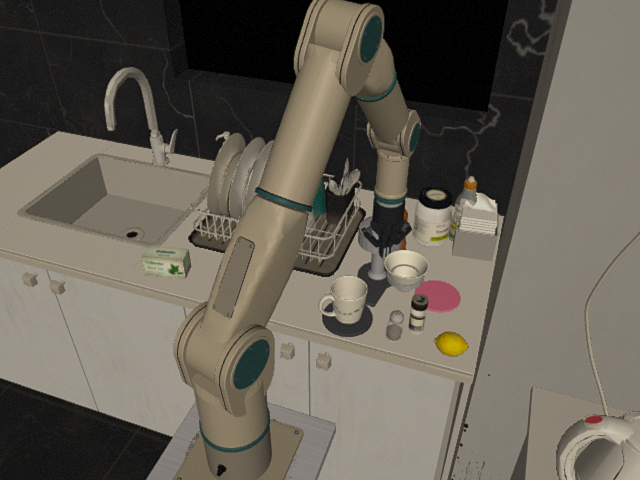

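```bash
python3 -m creep '[0.001,-0.0058,0,0,0,-0.03,0, 0.0008,-0.0058,0,0,0,-0.03,0, 0.0007,-0.0058,0,0,0,-0.03,0, 0.0005,-0.0059,0,0,0,-0.03,0, 0.0003,-0.0059,0,0,0,-0.03,0, 0.0001,-0.0059,0,0,0,-0.03,0]'
python3 - <<'E'
from h import *
from cell import *
np.set_printoptions(precision=2,suppress=True)
s=state();post=np.array([647,-113,154]);print(-to_tool(s,post),s["ft_force"],yaw(s),s["q"])
d=s["tool_pos"]-post;print(d,np.hypot(*d[:2]),np.arctan2(d[1],d[0]))
E
```

```text
t: 4.72
tool_pos: [572.6, -179.8, 152.0]
ee_rot: [1.146, -2.924, -0.007]
ft_force: [-1.9, 6.5, 2.5]
finger_gap: -0.3
finger_force: 2.8
[99.96  1.6   1.92] [-1.95  6.46  2.53] 132.82217583559793 [ 0.36  0.66 -0.16  1.73  0.13  0.77  2.46]
[-74.41 -66.76  -1.96] 99.96993539388555 -2.4103158390022363
```

```bash
python3 -m creep '[0,-0.004,0,0,0,0,0, -0.0002,-0.004,0,0,0,0,0, -0.0003,-0.004,0,0,0,0,0, -0.0005,-0.004,0,0,0,0,0]'
```

```text
t: 5.05
tool_pos: [583.6, -191.2, 151.7]
ee_rot: [1.143, -2.924, -0.007]
ft_force: [-2.7, 5.3, 0.5]
finger_gap: -0.1
finger_force: 2.2
```

```bash
python3 -m creep '[-0.0005,-0.003,0,0,0,0,0, -0.0005,-0.003,0,0,0,0,0]'
python3 - <<'E'
from cell import *;s=state();print(s["ft_force"],s["moment"])
E
```

```text
t: 5.22
tool_pos: [588.7, -196.2, 151.6]
ee_rot: [1.143, -2.924, -0.004]
ft_force: [-1.0, 4.0, -0.3]
finger_gap: -0.3
finger_force: 1.5
[-0.98594703  3.97700564 -0.28194207] [0.68792973 0.40656543 0.03261942]
```

```bash
python3 -m creep '[-0.0006,-0.003,0,0,0,0,0, -0.0006,-0.003,0,0,0,0,0]'
```

```text
t: 5.38
tool_pos: [594.7, -202.1, 152.1]
ee_rot: [1.142, -2.926, 0.001]
ft_force: [-0.0, -0.3, 0.3]
finger_gap: -0.2
finger_force: 0.0
```

Force went to zero, so it may have dropped. I check heights.

```bash
python3 - <<'E'
from h import *
from cell import *
np.set_printoptions(precision=2,suppress=True)
print(state()["ft_force"])
for n in ("side","top"):
    c=camera(n);P=cloud(c);Z=P[...,2]
    m=(abs(P[...,0]-625)<95)&(P[...,1]>-365)&(P[...,1]<-235)&(Z>120)&(Z<230)&np.isfinite(Z)
    if m.sum()<20: print(n,m.sum());continue
    p=P[m];print(n,m.sum(),"rim top z",np.percentile(p[:,2],[90,95,98]))
    h=cv2.convexHull(np.argwhere(m&(Z>np.percentile(p[:,2],60)))[:,::-1].astype(np.int32))[:,0]
    for z in(195,204):print(circ(np.array([onplane(c,u,v,z) for u,v in h])[:,:2]))
    cv2.imwrite(f'pics/{n}3.png',cv2.resize(c["image"][200:330,320:480,::-1] if n=="side" else c["image"][150:300,320:500,::-1],None,fx=4,fy=4))
c=load("side0");P=cloud(c);Z=P[...,2];m=(abs(P[...,0]-461)<60)&(abs(P[...,1]+81)<60)&(Z>120)&(Z<230);print("before",np.percentile(Z[m],[90,95,98]))
E
```

```text
[-0.05 -0.25  0.28]
side 1395 rim top z [199.51 201.33 211.8 ]
[ 600.65 -280.1    68.42]
[ 588.75 -281.11   67.74]
top 302 rim top z [191.35 193.48 195.78]
[ 587.82 -277.67   46.26]
[ 580.78 -273.23   45.95]
before [202.96 204.59 205.65]
```

View pics/side3.png

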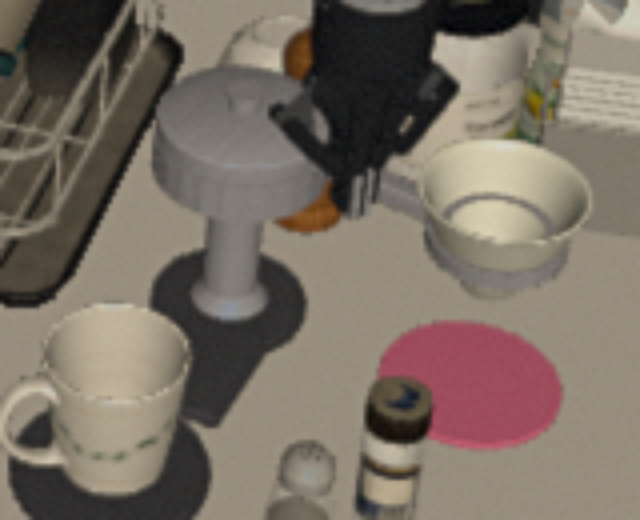

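The crop shows the arm swung right with the dripper at (505,190) and the cap at (235,120), the gripper on the bar. I compare the cap top and rim heights with before.

```bash
python3 - <<'E'
from h import *
from cell import *
np.set_printoptions(precision=2,suppress=True)
c0=load("side0");c1=camera("side");P0=cloud(c0);P1=cloud(c1)
b=(slice(220,240),slice(362,385))
print("cap",np.nanmedian(P0[b][...,2]),np.nanmedian(P1[b][...,2]))
Z=P1[...,2];m=np.zeros_like(Z,bool);m[234:262,424:470]=1;m&=(Z>150)&(Z<230);p=P1[m];print("rim z",np.percentile(p[:,2],[90,95,98]))
hull=cv2.convexHull(np.argwhere(m&(Z>np.percentile(p[:,2],97)-12))[:,::-1].astype(np.int32))[:,0]
for z in(194,204):
    k=circ(np.array([onplane(c1,u,v,z) for u,v in hull])[:,:2]);d=k[:2]-[647,-113];print(z,k,np.hypot(*d),np.arctan2(d[1],d[0])%6.283-np.radians(170.4))
m=(Z>140)&(Z<185);m[:236]=0;m[254:]=0;m[:,:410]=0;m[:,424:]=0;print("bar",m.sum(),np.percentile(P1[m][:,2],[50,90]),P1[m].mean(0))
E
```

```text
cap 181.07279905220844 172.51792086910865
rim z [194.6  195.83 197.49]
194 [ 593.98 -289.15   58.23] 183.9514094302783 1.4458075817666356
204 [ 580.85 -290.17   57.58] 189.112882956362 1.3808286489647217
bar 116 [164.13 179.82] [ 601.97 -222.04  165.04]
```

```bash
python3 -m creep '[0.002,0.01,0,0,0,0,0, 0.002,0.012,0,0,0,0,0, 0.004,0.012,0,0,0,0,0, 0,0,-0.035,0,0,0,0.02, 0,0,-0.035,0,0,0,0.05, 0,0,-0.035,0,0,0,0.06, 0,0,-0.035,0,0,0,0.06, 0,0,0,0,0,0,0.06]'
python3 - <<'E'
from h import *
from cell import *
np.set_printoptions(precision=2,suppress=True)
s=state();print(s["tool_pos"],yaw(s),s["q"],s["ft_force"])
c0=load("side0");c1=camera("side");P0=cloud(c0);P1=cloud(c1);np.savez('pics/side4.npz',**c1)
b=(slice(220,240),slice(362,385))
print("cap",np.nanmedian(P0[b][...,2]),np.nanmedian(P1[b][...,2]))
Z=P1[...,2];m=np.zeros_like(Z,bool);m[234:262,424:470]=1;m&=(Z>150)&(Z<230);print("rim z",np.percentile(P1[m][:,2],[90,95,98]))
c=camera("wrist");np.savez('pics/w4.npz',**c);cv2.imwrite('pics/w4.png',c["image"][:,:,::-1])
E
```

```text
t: 6.2
tool_pos: [570.2, -183.6, 300.4]
ee_rot: [-1.136, 2.916, -0.015]
ft_force: [1.5, -0.4, -0.2]
finger_gap: 59.6
finger_force: 0.0
[ 570.17 -183.56  300.37] 132.56980755356372 [ 0.38  0.48 -0.18  1.59  0.09  1.07  2.49] [ 1.46 -0.44 -0.21]
cap 181.07279905220844 172.20682057870732
rim z [194.33 195.77 196.94]
```

View pics/w4.png

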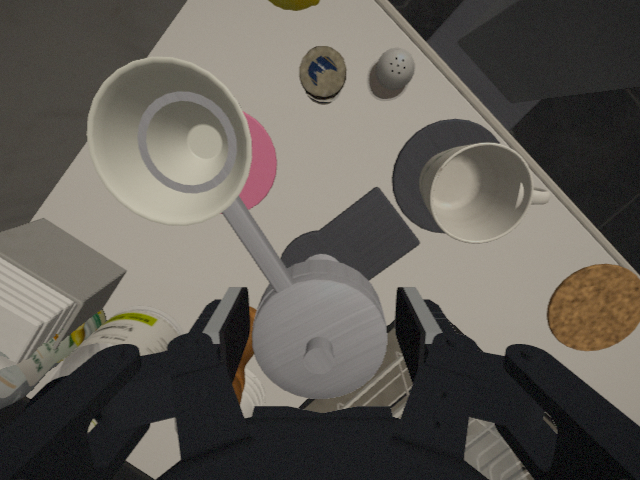

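The picture shows the dripper (172,140) swung away, the mug (478,190) free with its handle (540,195), and the cork (597,307). I double-check the cap's height and measure the mug and handle from this and the side view.

```bash
python3 - <<'E'
from h import *
np.set_printoptions(precision=1,suppress=True)
w=load("w4");s=load("side4");P=cloud(w);Z=P[...,2]
print("cap z",np.nanmedian(Z[320:370,270:370]),"counter",np.nanmedian(Z[200:215,300:330]),"disc z",np.nanmedian(Z[140:165,405:425]),"bar",np.nanmedian(Z[225:255,247:262]))
m=(Z>160)&(Z<185);m[255:400]&=True;m[:262]=0;m[:,:240]=0;m[:,400:]=0;m[400:]=0
h=cv2.convexHull(np.argwhere(m)[:,::-1].astype(np.int32))[:,0];print("cap",circ(np.array([onplane(w,u,v,172) for u,v in h])[:,:2]))
for n,c,roi in(("w",w,(400,110,170,150)),("s",s,(310,265,70,65))):
    P=cloud(c);Z=P[...,2];x,y,ww,hh=roi;M=np.zeros_like(Z,bool);M[y:y+hh,x:x+ww]=1
    p=P[M&(Z>25)&(Z<115)];print(n,len(p),"rim z",np.percentile(p[:,2],[95,99]))
    rm=M&(Z>100)&(Z<113);q=P[rm]
    h=cv2.convexHull(np.argwhere(rm)[:,::-1].astype(np.int32))[:,0];k=circ(np.array([onplane(c,u,v,107) for u,v in h])[:,:2]);print(" rim",k)
    hm=M&(Z>25)&(Z<103);q=P[hm];r=np.hypot(*(q[:,:2]-k[:2]).T);q=q[(r>50)];print(" handle",len(q),q.mean(0),q.min(0),q.max(0),"top z",np.percentile(q[:,2],98),"r",np.percentile(np.hypot(*(q[:,:2]-k[:2]).T),[50,98]))
    d=q[:,:2].mean(0)-k[:2];print(" dir",np.degrees(np.arctan2(d[1],d[0])),"width",np.ptp((q[:,:2]-k[:2])@np.array([-d[1],d[0]])/np.hypot(*d)))
E
```

```text
cap z 172.03184855672401 counter -0.09782092220763161 disc z 11.705156311885247 bar 163.7652748186121
cap [ 642.5 -125.2   59.5]
w 7267 rim z [106.5 107.4]
 rim [464.  -87.5  46.3]
 handle 270 [424.4 -38.3  90.9] [412.2 -49.2  54.8] [436.3 -27.3  98.9] top z 98.28159469193658 r [61.9 76.4]
 dir 128.75477043619352 width 13.275830806332264
s 1589 rim z [106.9 110.1]
 rim [456.  -82.8  50.7]
 handle 259 [517.8 -72.3  64.9] [ 407.4 -125.2   25. ] [643.9  53.  103. ] top z 102.03883950467122 r [ 66.2 182.4]
 dir 9.6491303212885 width 183.6296693819973
```

Parked: cap top is at 172 mm. Mug axis is (464,-86) and the handle direction 128.5°, so the handle mid is at (423.5,-36). Now turn and go above it.

```bash
python3 -m creep '[0,0,0,0,0,0.117,0.055, 0,0,0,0,0,0.117,0.055, 0,0,0,0,0,0.117,0.055, 0,0,0,0,0,0.117,0.055, 0,0,0,0,0,0.117,0.055, 0,0,0,0,0,0.117,0.055, 0,0,0,0,0,0.117,0.055, 0,0,0,0,0,0.117,0.055, 0,0,0,0,0,0.117,0.055, 0,0,0,0,0,0.117,0.055, 0,0,0,0,0,0.117,0.055, 0,0,0,0,0,0.117,0.055]' 
python3 -m creep '[0,0,0,0,0,0.117,0.055, 0,0,0,0,0,0.117,0.055, 0.0295,-0.0033,0.005,0,0,0,0.055, 0.0295,-0.0033,0.005,0,0,0,0.055, 0.0295,-0.0033,0.005,0,0,0,0.055, 0.0295,-0.0033,0.005,0,0,0,0.055, 0.0295,-0.0033,0.005,0,0,0,0.055, 0.0295,-0.0033,0.005,0,0,0,0.055, 0.0295,-0.0033,0.005,0,0,0,0.055,0,0,0,0,0,0,0.055,0,0,0,0,0,0,0.055]'
python3 - <<'E'
from h import *
from cell import *
np.set_printoptions(precision=2,suppress=True)
s=state();print(yaw(s),s["q"],to_tool(s,[423.5,-36,140]))
c=camera("wrist");np.savez('pics/w5.npz',**c);cv2.imwrite('pics/w5.png',c["image"][:,:,::-1])
E
```

```text
t: 7.3
tool_pos: [564.9, -182.0, 290.6]
ee_rot: [-1.026, -2.966, 0.001]
ft_force: [0.0, -0.4, -0.1]
finger_gap: 55.0
finger_force: 0.0
t: 8.22
tool_pos: [416.8, -34.6, 256.4]
ee_rot: [-1.354, -2.833, 0.002]
ft_force: [0.3, -0.9, 0.5]
finger_gap: 54.8
finger_force: 0.0
38.912244797285815 [-0.17  0.27  0.23  2.09 -0.09  0.79  0.8 ] [ -5.47   4.62 116.36]
```

View pics/w5.png

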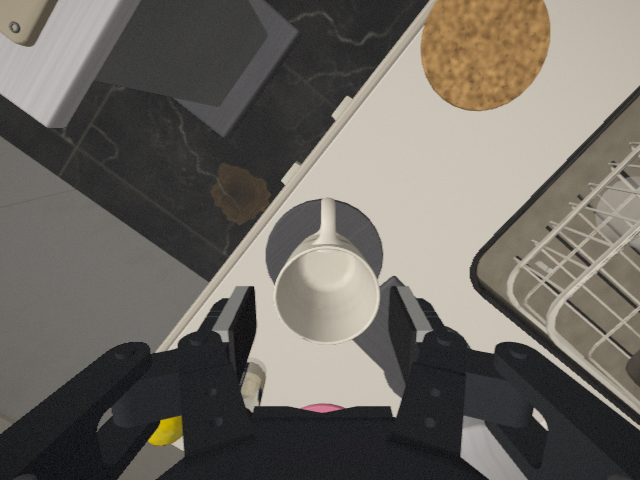

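The picture shows the mug rim centre (328,293) and the handle (328,220) pointing straight up in the image, between the fingers. I refine the handle from this view.

```bash
python3 - <<'E'
from h import *
from cell import state
np.set_printoptions(precision=1,suppress=True)
w=load("w5");P=cloud(w);Z=P[...,2];s=state()
M=np.zeros_like(Z,bool);M[185:350,260:395]=1
rm=M&(Z>102)&(Z<113);h=cv2.convexHull(np.argwhere(rm)[:,::-1].astype(np.int32))[:,0];k=circ(np.array([onplane(w,u,v,107) for u,v in h])[:,:2]);print("rim",k,np.percentile(Z[M],98))
M[242:]=0
q=P[M&(Z>30)&(Z<102)];rr=np.hypot(*(q[:,:2]-k[:2]).T);q=q[(rr>52)&(rr<85)]
d=q[:,:2].mean(0)-k[:2];print("handle",len(q),q.mean(0),"dir",np.degrees(np.arctan2(d[1],d[0])),"zmax",q[:,2].max(),"rmax",rr[rr<85].max())
u=d/np.hypot(*d);t=k[:2]+65*u;print("target",t,to_tool(s,np.r_[t,140]),to_tool(s,np.r_[t,56]),yaw(s))
c=load("w5");hsv=cv2.cvtColor(c["image"],cv2.COLOR_RGB2HSV);m=((hsv[...,0]>5)&(hsv[...,0]<22)&(hsv[...,1]>80)).astype(np.uint8);m[:,:415]=0;m[120:]=0;m=cv2.morphologyEx(m,cv2.MORPH_CLOSE,np.ones((5,5)))
co=cv2.convexHull(max(cv2.findContours(m,0,1)[0],key=cv2.contourArea))[:,0];co=co[co[:,1]>2];print("cork",circ(np.array([onplane(c,u,v,6) for u,v in co])[:,:2]))
E
```

```text
rim [462.3 -85.6  46.4] nan
handle 540 [421.4 -33.3  89.9] dir 128.01148134131384 zmax 99.46041368340491 rmax 79.23745993296356
target [422.3 -34.4] [ -1.7   4.  116.8] [ -1.7   4.  200.8] 38.82154861423508
cork [443.8 180.3  61.4]
```

```bash
python3 -m creep '[-0.001,0.002,0.03,0,0,0.014,0.055, -0.001,0.002,0.03,0,0,0,0.055, 0,0,0.03,0,0,0,0.055, 0,0,0.03,0,0,0,0.055, 0,0,0.02,0,0,0,0.055, 0,0,0,0,0,0,0.055]'
python3 - <<'E'
from h import *
from cell import *
np.set_printoptions(precision=2,suppress=True)
s=state();print(yaw(s),s["q"],to_tool(s,[422.3,-34.4,56]),tool(s)[1].as_matrix()[:,2])
E
```

```text
t: 8.77
tool_pos: [421.2, -35.6, 113.8]
ee_rot: [-1.378, -2.817, 0.006]
ft_force: [-1.0, -0.0, 0.6]
finger_gap: 55.4
finger_force: 0.0
37.87969490961069 [-0.09  0.54  0.15  2.24 -0.19  0.39  0.88] [ 0.04  1.91 57.83] [-0.01 -0.   -1.  ]
```

```bash
python3 -m creep '[0,0.001,0.02,0,0,0,0.055, 0,0,0.02,0,0,0,0.055, 0,0,0.014,0,0,0,0.055, 0,0,0,0,0,0,0.055]'
python3 - <<'E'
from h import *
from cell import *
np.set_printoptions(precision=2,suppress=True)
s=state();print(yaw(s),s["q"],to_tool(s,[422.3,-34.4,56]),tool(s)[1].as_matrix()[:,2],s["ft_force"])
E
```

```text
t: 9.1
tool_pos: [423.7, -34.6, 62.0]
ee_rot: [-1.379, -2.821, 0.002]
ft_force: [0.5, 0.2, -0.1]
finger_gap: 55.3
finger_force: 0.0
37.91281855882759 [-0.05  0.65  0.09  2.26 -0.23  0.24  0.91] [ 1.02 -0.9   6.03] [-0. -0. -1.] [ 0.48  0.16 -0.09]
```

Close enough, and joint 6 is near its limit. Grip here.

```bash
python3 -m creep '[0,0,0,0,0,0,0.03, 0,0,0,0,0,0,0, 0,0,0,0,0,0,0, 0,0,0,0,0,0,0, 0,0,0,0,0,0,0, 0,0,0,0,0,0,0, 0,0,0,0,0,0,0, 0,0,0,0,0,0,0]' 70
python3 -m creep '[0,0,-0.004,0,0,0,0, 0,0,-0.006,0,0,0,0, 0,0,-0.01,0,0,0,0, 0,0,-0.01,0,0,0,0, 0,0,0,0,0,0,0]'
python3 - <<'E'
from h import *
from cell import *
np.set_printoptions(precision=2,suppress=True)
s=state();print(yaw(s),s["q"],s["tool_pos"],s["ft_force"],s["moment"])
c=camera("wrist");np.savez('pics/w6.npz',**c);cv2.imwrite('pics/w6.png',c["image"][:,:,::-1])
E
```

```text
t: 9.77
tool_pos: [424.1, -33.5, 64.1]
ee_rot: [1.376, 2.823, 0.002]
ft_force: [-0.3, 2.0, 7.0]
finger_gap: 19.3
finger_force: 66.5
t: 10.18
tool_pos: [424.3, -33.9, 94.8]
ee_rot: [1.377, 2.821, 0.001]
ft_force: [0.2, 0.4, -2.2]
finger_gap: 19.1
finger_force: 66.6
37.982561099571164 [-0.08  0.58  0.13  2.25 -0.22  0.33  0.9 ] [424.3  -33.89  94.82] [ 0.25  0.44 -2.19] [ 0.13  0.06 -0.01]
```

View pics/w6.png

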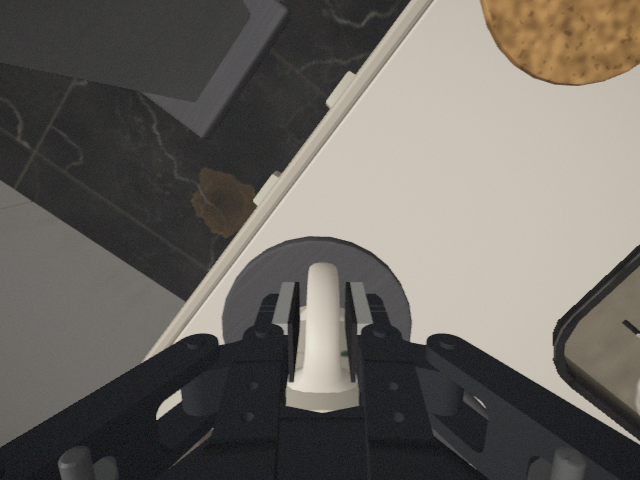

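The picture shows the mug held by its handle (322,300) and the disc empty below it. Carry it to the coaster.

```bash
python3 -m creep '[0,0,-0.015,0,0,0,0, 0.005,0.0034,-0.015,0,0,0,0, 0.012,0.008,-0.01,0,0,0,0, 0.02,0.0135,0,0,0,0,0, 0.022,0.0148,0,0,0,0,0, 0.022,0.0148,0,0,0,0,0, 0.022,0.0148,0,0,0,0,0, 0.022,0.0148,0,0,0,0,0, 0.022,0.0148,0,0,0,0,0, 0.022,0.0148,0,0,0,0,0, 0.022,0.0148,0,0,0,0,0, 0.02,0.0135,0,0,0,0,0]'
python3 -m creep '[0.005,0.004,0,0,0,0,0, 0.003,0.002,0,0,0,0,0, 0,0,0,0,0,0,0, 0,0,0,0,0,0,0]'
python3 - <<'E'
from h import *
from cell import *
np.set_printoptions(precision=2,suppress=True)
s=state();print(yaw(s),s["q"],s["tool_pos"],to_tool(s,[405.8,232.1,65]),s["ft_force"])
c=camera("side");np.savez('pics/side7.npz',**c);cv2.imwrite('pics/side7.png',cv2.resize(c["image"][200:350,180:340,::-1],None,fx=3.5,fy=3.5))
E
```

```text
t: 11.23
tool_pos: [404.8, 221.5, 132.8]
ee_rot: [-1.376, -2.823, 0.001]
ft_force: [-0.3, 0.4, -3.1]
finger_gap: 19.2
finger_force: 66.6
t: 11.57
tool_pos: [405.2, 228.6, 133.0]
ee_rot: [-1.379, -2.822, 0.002]
ft_force: [0.5, 0.0, -2.6]
finger_gap: 19.5
finger_force: 66.7
37.914412333909276 [-0.75  0.54  0.25  2.12 -0.26  0.51  0.36] [405.19 228.6  133.01] [ 2.42  2.73 68.01] [ 0.49  0.05 -2.62]
```

View pics/side7.png

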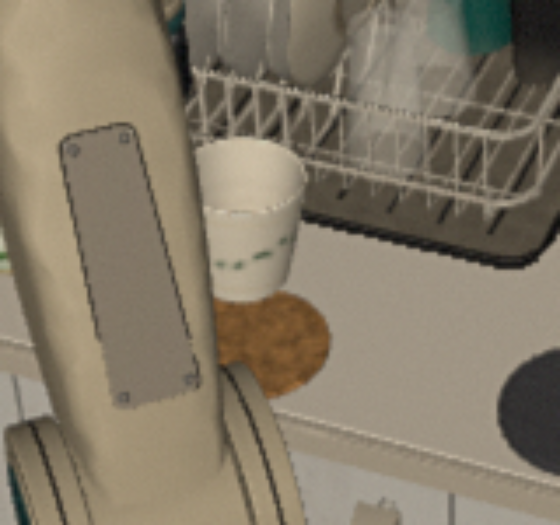

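The mug is upright (245,215 crop), above the cork (270,340). I lower it most of the way and check it against the coaster.

```bash
python3 -m creep '[0.0012,0.0014,0.018,0,0,0,0, 0.0012,0.0014,0.018,0,0,0,0, 0,0,0.014,0,0,0,0, 0,0,0.009,0,0,0,0, 0,0,0,0,0,0,0]'
python3 - <<'E'
from h import *
from cell import *
np.set_printoptions(precision=2,suppress=True)
s=state();print(s["tool_pos"],to_tool(s,[405.8,232.1,58]),s["ft_force"])
for n in("side","top"):
    c=camera(n);P=cloud(c);Z=P[...,2];m=(abs(P[...,0]-444)<70)&(abs(P[...,1]-178)<52)&(Z>20)&(Z<135)&(cv2.cvtColor(c["image"],cv2.COLOR_RGB2HSV)[...,2]>60)
    p=P[m];print(n,len(p))
    if len(p)<50: continue
    zt=np.percentile(p[:,2],98);r=P[m&(Z>zt-5)&(Z<zt+4)];print(zt,circ(r[:,:2]),r.min(0),r.max(0))
E
```

```text
t: 12.03
tool_pos: [405.4, 231.8, 72.9]
ee_rot: [-1.38, -2.821, 0.005]
ft_force: [0.8, -0.7, -2.1]
finger_gap: 19.2
finger_force: 66.6
[405.38 231.77  72.91] [-0.01  0.59 14.91] [ 0.82 -0.67 -2.12]
side 1090
112.50452437631968 [442.86 178.34  44.47] [396.   131.75 107.52] [489.14 220.38 115.38]
top 615
127.19305271812097 [383.15 218.66   8.02] [374.72 208.8  122.47] [391.94 228.23 130.93]
```

```bash
python3 -m creep '[0.001,0.001,0.006,0,0,0,0, 0,0,0.004,0,0,0,0, 0,0,0.002,0,0,0,0, 0,0,0,0,0,0,0]'
python3 -m creep '[0,0,0.0015,0,0,0,0, 0,0,0.001,0,0,0,0, 0,0,0,0,0,0,0]'
```

```text
t: 12.47
tool_pos: [406.4, 235.3, 62.2]
ee_rot: [-1.377, -2.824, -0.001]
ft_force: [0.0, -0.0, -1.2]
finger_gap: 18.8
finger_force: 67.3
t: 12.72
tool_pos: [406.2, 235.5, 59.9]
ee_rot: [-1.376, -2.824, -0.001]
ft_force: [-3.1, 2.4, 1.7]
finger_gap: 19.4
finger_force: 68.4
```

Contact, but about 3 mm too far left. I lift slightly, correct and set down.

```bash
python3 -m creep '[0,0,-0.005,0,0,0,0, 0,0,0,0,0,0,0, -0.0024,-0.0018,0,0,0,0,0, 0,0,0,0,0,0,0, 0,0,0,0,0,0,0]'
python3 -m creep '[0,0,0.003,0,0,0,0, 0,0,0.0015,0,0,0,0, 0,0,0.0005,0,0,0,0, 0,0,0,0,0,0,0]'
```

```text
t: 13.13
tool_pos: [406.4, 231.3, 64.8]
ee_rot: [1.379, 2.823, -0.001]
ft_force: [-0.2, 0.3, -2.8]
finger_gap: 19.2
finger_force: 66.8
t: 13.47
tool_pos: [405.9, 232.5, 59.7]
ee_rot: [-1.376, -2.823, -0.0]
ft_force: [-1.7, 2.5, 2.5]
finger_gap: 19.1
finger_force: 68.6
```

```bash
python3 -m creep '[0,0,0,0,0,0,0.022, 0,0,0,0,0,0,0.028, 0,0,0,0,0,0,0.04, 0,0,0,0,0,0,0.055, 0,0,0,0,0,0,0.055, 0,0,0,0,0,0,0.055]'
python3 -m creep '[0,0,-0.015,0,0,0,0.055, 0,0,-0.03,0,0,0,0.055, 0,0,-0.035,0,0,0,0.055, 0,0,-0.04,0,0,0,0.055, 0,0,-0.04,0,0,0,0.055, 0.02,0,-0.03,0,0,0,0.055, 0.03,0.02,0,0,0,0,0.055, 0,0,0,0,0,0,0.055, 0,0,0,0,0,0,0.055]'
python3 - <<'E'
from h import *
from cell import *
np.set_printoptions(precision=2,suppress=True)
s=state();print(s["tool_pos"],s["ft_force"])
w=camera("wrist");P=cloud(w);Z=P[...,2];np.savez('pics/w8.npz',**w)
m=(Z>95)&(Z<107)&(abs(P[...,0]-444)<70)&(abs(P[...,1]-180)<70)
print("rim z",np.percentile(P[m][:,2],[50,95]));h=cv2.convexHull(np.argwhere(m)[:,::-1].astype(np.int32))[:,0];print("rim",circ(np.array([onplane(w,u,v,101) for u,v in h])[:,:2]))
c=camera("side");P1=cloud(c);print("cap",np.nanmedian(P1[220:240,362:385,2]))
cv2.imwrite('pics/f.png',np.hstack([cv2.resize(w["image"],(400,300)),cv2.resize(c["image"],(400,300))])[:,:,::-1])
E
```

```text
t: 13.97
tool_pos: [406.6, 231.7, 59.8]
ee_rot: [1.378, 2.823, 0.0]
ft_force: [0.6, 0.5, -1.2]
finger_gap: 55.2
finger_force: 0.0
t: 14.72
tool_pos: [390.8, 285.7, 250.1]
ee_rot: [-1.372, -2.826, -0.003]
ft_force: [0.2, 0.1, 0.7]
finger_gap: 54.5
finger_force: 0.0
[390.79 285.71 250.15] [0.22 0.13 0.72]
rim z [ 99.99 101.73]
rim [443.04 182.39  46.75]
cap 171.92387380731907
```

View pics/f.png

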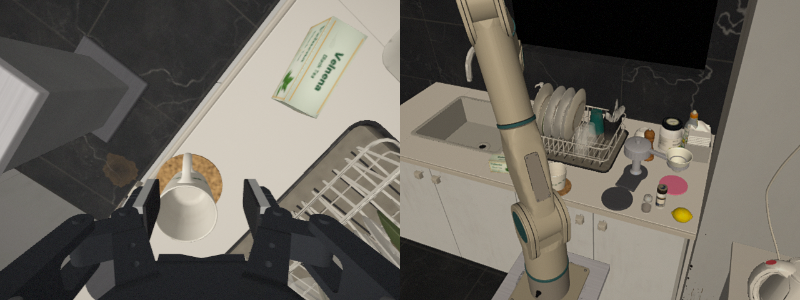

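The mug stands upright on the cork (left half, 187,205), about 2 mm off centre. The dripper arm is parked (right half, 680,158) and the bystanders are unmoved, so I hand in.

```bash
python3 -c "
from cell import *
print(finish_job())"
```

```text
the job is handed in; nothing more can be done
None
```

I handed the job in at about 15 s: the swing arm is parked, dropped about 9–10 mm into its seat, and the mug stands upright on the cork coaster, about 2 mm off centre; the bystanders look unmoved.

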